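Set a sample carousel back by one notch

ROBOT

A 6-joint arm with a two-finger parallel gripper is mounted at the origin on a cart in front of the work surface, level with it; the furniture and walls round the work are solid. World frame = base frame: x ahead of the robot, y to its left, z up, the work surface at z = 0. Lengths are in m, angles in degrees, forces in N, time in s.
With the tool pointing down it reaches from about 0.4 to 0.825 m from the base axis. Payload 7 kg.
Tool frame: the origin (TCP) lies at the very end of the fingers, on their centre line; the grasp point (between the pads) lies 19 mm behind it; x points along the fingers, y is the direction in which the jaws open and shut, and the axes are right-handed (so a half turn about x gives the same grasp; the last joint's range is limited). The gripper opens to 88 mm and grips with 3 to 60 N. Pads are 19 mm wide; open, the fingers measure 130 mm over their backs; the gripper's body (78 mm by 193 mm) begins 47 mm behind the grasp point.
Start: joints at [-51.274, 20.546, 0.682, 0, -70.136, -16.507], TCP at [0.255, -0.625, 0.227] pointing down, gripper open.
Joint ranges: [-176.03, 176.03], [-82.01, 121.73], [-58.28, 71.71], [-173.87, 95.51], [-174.79, -0.11], [-173.66, 173.66]. Speed limits (degrees/s): [136.94, 136.94, 172.46, 180, 180, 180].

INTERFACE

Orientations are given as [roll, pitch, yaw] about the fixed x, y, z axes, in that order (R = Rz(yaw) Ry(pitch) Rx(roll)).
In Python, from plant import monitor, eyes, ticket gives the robot as it stands. The module is installed in compiled form; this text tells all that it offers.
- The arm moves only by the shell command python3 -m crank 'ROWS'. ROWS is JSON, a list of rows, each an object with "linear": the shift along the world's x, y, z in units of 60 mm (1.0 is 60 mm), a list of three; "rot": the turn, a rotation vector about the world's x, y, z in units of 5 degrees (1.0 is 5 degrees), a list of three; "hand": the opening, from 0 (shut) to 1 (fully open). In form: [{"linear": [tx, ty, tz], "rot": [ax, ay, az], "hand": hand}, ...]. A call has 1 to 20 rows; each row shifts and turns the pose as measured when the row begins; what a row does not reach is not made up. A row lasts 1/8 s, in which the tool goes at most 62.5 mm and 10.7 degrees, less where a joint would pass 70% of its speed; a pose out of reach is approached as far as the arm can. A call is refused whole if a number of a shift passes 1 or a number of a turn 1, either way. A call with a gripper value outside its range is refused whole. The fingers move at their own pace and stop on an object; the grip force is fixed at half the most. Time passes only in rows, so rows that do not move let the fingers close. It gives the time, the measured TCP pose, the force and the opening at its end, in the units of the state.
- monitor.get_obs(): the state, without advancing time (a new reading comes with each control period).
- eyes.snapshot(name): name is "scene" or "top" or "wrist"; returns a dict with "image" (384x512x3 uint8, red, green, blue), "depth" (384x512 float32, m along the optical axis (not along the pixel's ray), 0 where there is no reading), "K" (3x3 intrinsics, pixels), "camera_from_world" (4x4, takes a point from world to camera coordinates); the wrist camera has in their place "hand_eye" (4x4, takes a point from camera to tool coordinates, whose origin is the TCP and whose axes are the tool frame's). Camera axes: x right, y up, looking along -z (the intrinsics and any distortion apply to the point x, -y, -z); pixel columns grow to the right and rows downward; lengths in m; the calibration is good to about 2 mm. The wrist camera is an equidistant fisheye: a pixel r from the principal point sees the ray r / f radians off the axis. A picture is of the moment at which its call begins: read the wrist's pose just before it.
- ticket.close_job(): hands the job in, once; it reports no verdict.
The state is a dict: "clock": time; "joint_pos": joint angles; "qvel": joint speeds; "tau": joint torques, N m; "tool_pos": TCP position; "orientation": TCP orientation; "force": force on the tool from outside, world axes, zero at the start; "moment": the same for the moment, N m; "opening": finger opening in m.
Only numpy, scipy, OpenCV 4.12 (cv2) and the standard library are available. Lean on these libraries where they do the work, as an engineer would, in place of code of your own. Each camera call takes 0.05 s, during which the arm holds its last target.

TASK

The sample carousel has been indexed one station too far. With a fingertip, gently push the upright finger tab of its ratchet pawl so that the pawl lifts out of the teeth and stays up; then push one of the upright steel pegs of the wheel to turn it back (clockwise seen from above) by exactly one notch, and gently push the pawl down again so that its nose sits in the next notch. Nothing is to be gripped or lifted, the wheel must not be turned forward or two notches back, and the tubes and the things standing round the carousel are to be left alone.

Things in the scene. Friction and masses are not known exactly. Their poses are not given: they have to be found in the camera images.
- carousel: Sample carousel: 220 mm round grey base fixed to the white surface, 102 mm high in all, with a ratchet wheel (radius 106 mm) on it and a dark steel pawl on a bracket at its +y rim (its foot reaches to y = 138 mm). Origin: centre of the underside, on the wheel's upright axis; z up. Its y axis points to the robot's left or near left: it is turned 6 to 54 degrees.
- wheel_hub (a point): Point on the wheel's axis, 70 mm above the surface, turning with the wheel. Eight plain steel pegs stand at 22.5, 67.5, 112.5 ... degrees from its level x axis (every 45, counter-clockwise from above), 80 mm from the axis, 10 mm thick, from z = 28 to 86 mm. White tube sleeves inside reach out to 53 mm from the axis and up to z = 62 mm.
- wheel (a joint): Wheel angle in rad, positive counter-clockwise from above (forward). 0: a tooth stands against the pawl's nose. Starts at 0.01 to 0.10 (play in the notch); the next notch back holds the nose from -0.785 to -0.66, beyond which the nose would meet the next tooth. Stays where it is left; takes 1.5 N at a peg. Blocked backward while the pawl is down.
- pawl_nose (a point): Rounded lower end of the pawl's nose, moving with the pawl; 97 mm from the wheel's axis, over the crown of eight saw teeth on the rim (88 to 106 mm from the axis, roots at z = 28 mm, tips at z = 40 mm, one notch = 45 degrees). Pegs pass inside the pawl, not under it.
- pawl (a joint): Pawl angle in rad: 0 = down, nose fully in a notch; 1.0 = fully up (stop). The nose clears the teeth above 0.25. Stiff hinge: it stays where it is left; takes about 0.06 to 0.09 N m (some 3 N at the tab).
- pawl_hinge (a point): Fixed point on the pawl's level hinge, at (55, 97, 50) mm in the carousel's frame and with its axes; the hinge axis is y. The arm, 16 mm wide (y -8 to 8) and 9 mm thick, runs 55 mm towards -x to the nose. With the pawl down its finger tab stands straight above: 8 mm thick in x, y -6 to 36, z 13 to 46 mm from here. The bracket beside it (y 22 to 37) ends 9 mm above this point.
- pawl_tab (a point): Centre of the finger tab, moving with the pawl, 33 mm from the hinge axis and 18 mm from point pawl_hinge along y. Pushing the tab towards the carousel's +x lifts the nose; raised by an angle a, the tab leans to +x by a. Pushing it back towards -x, from its other side, lowers the nose again.
- tube_0: One of five capped sample tubes in the wheel's inner ring, fixed in it, 42 mm from the wheel's axis; 16 mm thick, 84 mm long, cap top 102 mm above the surface. Origin: its lower end. Not to be touched.
- tube_4: One of five capped sample tubes in the wheel's inner ring, fixed in it, 42 mm from the wheel's axis; 16 mm thick, 84 mm long, cap top 102 mm above the surface. Origin: its lower end. Not to be touched.
- tube_1: One of five capped sample tubes in the wheel's inner ring, fixed in it, 42 mm from the wheel's axis; 16 mm thick, 84 mm long, cap top 102 mm above the surface. Origin: its lower end. Not to be touched.
- tube_3: One of five capped sample tubes in the wheel's inner ring, fixed in it, 42 mm from the wheel's axis; 16 mm thick, 84 mm long, cap top 102 mm above the surface. Origin: its lower end. Not to be touched.
- tube_5: One of five capped sample tubes in the wheel's inner ring, fixed in it, 42 mm from the wheel's axis; 16 mm thick, 84 mm long, cap top 102 mm above the surface. Origin: its lower end. Not to be touched.
- slide_box_grey: Grey slide box, 89 x 98 x 34 mm, a loose bystander to be left alone. Origin: centre of its underside.
- wash_reagent: White square bottle, 58 x 58 x 138 mm, a loose bystander to be left alone. Origin: centre of its underside.
- sample_cup: White specimen cup with a red lid, 49 x 49 x 60 mm, a loose bystander to be left alone. Origin: centre of its underside.
- tip_box: Blue pipette tip box with a clear lid, 93 x 120 x 65 mm, a loose bystander to be left alone. Origin: centre of its underside.
- tube_rack: Clear empty six-place tube rack, 42 x 150 x 63 mm, a loose bystander to be left alone. Origin: centre of its underside.
- petri_dish: Flat round petri dish, 62 x 62 x 15 mm, a loose bystander to be left alone. Origin: centre of its underside.
- coverglass_box: Little white box, 28 x 28 x 18 mm, a loose bystander to be left alone. Origin: centre of its underside.
- oil_dropper: Small brown dropper bottle, 26 x 26 x 86 mm, a loose bystander to be left alone. Origin: centre of its underside.

How it is judged (in metres and radians):
On the way, in this order (a step that is already met when the one before it is completed fails the run):
1. the pawl has been lifted clear of the teeth while the wheel still stands at its first notch (value of joint pawl above 0.28 rad and value of joint wheel above -0.15 rad), for 0.2 s.
2. the wheel has been pushed back by about a notch with the pawl up (value of joint wheel below -0.55 rad and value of joint pawl above 0.2 rad), for 0.2 s.
3. the pawl is down in the next notch (value of joint pawl below 0.11 rad and value of joint wheel between -0.84 and -0.58 rad), for 0.2 s.
At the end, for the whole second after the job is handed in: The wheel rests one notch (45 degrees) back from its first notch, joint wheel between -0.84 and -0.58 rad, and the pawl is down in that notch, joint pawl below 0.11 rad (all of step 3 and velocity of joint wheel between -0.05 and 0.05 rad/s); the robot touches nothing.
It fails at once if the wheel was turned forward by half a notch (value of joint wheel above 0.42 rad).
It fails at once if the wheel was pushed back by one and a half notches or more (value of joint wheel below -1.18 rad).
It fails at once if the wheel or the pawl was gripped or pushed hard (wheel over 20 N, pawl over 25 N) (contact force between the fingers and wheel above 20 N or contact force between the fingers and pawl above 25 N).
It fails at once if a tube was pushed or handled (over 2 N) (contact force between any of the arm, the fingers and tube_0 above 2 N or contact force between any of the arm, the fingers and tube_4 above 2 N or contact force between any of the arm, the fingers and tube_1 above 2 N or contact force between any of the arm, the fingers and tube_3 above 2 N or contact force between any of the arm, the fingers and tube_5 above 2 N).
It fails at once if a thing standing round the carousel was moved by more than 15 mm or lifted (distance of any of tip_box, wash_reagent, sample_cup, slide_box_grey, tube_rack, coverglass_box, oil_dropper, petri_dish from where it was at the start of the episode above 0.015 m).
It also fails if it takes over 72 s, if anything falls off the work surface, if the arm or the gripper's body presses on something with over 40 N, if the wrist force passes 120 N, or if a joint passes its speed limit or range.

## Working session

There is one attempt and no reset: what is moved stays moved. The work goes in short steps, Python scripts to look and compute and a shell command to move; the robot and the scene stay as the last step left them, time stands still between calls to the robot, and variables do not carry over. Pictures are saved under pics/ and viewed, and the job is handed in when it is done.

```bash
mkdir -p pics
python3 - <<'E'
from plant import monitor, eyes
import cv2, numpy as np
o=monitor.get_obs(); print({k:np.round(v,3).tolist() for k,v in o.items()})
for n in ["scene","top","wrist"]:
    s=eyes.snapshot(n); cv2.imwrite(f"pics/{n}0.png",s["image"][:,:,::-1]); np.savez(f"{n}0.npz",**s)
    print(n,s["K"].tolist(), [np.round(s[k],4).tolist() for k in s if k in("camera_from_world","hand_eye")], [k for k in s])
E
```

```text
{'clock': 0.0, 'joint_pos': [-51.275, 20.589, 0.635, -0.019, -70.136, -16.506], 'qvel': [-0.029, 0.081, -0.038, 0.05, 0.134, -0.118], 'tau': [-0.0, -58.272, 29.303, 6.997, 0.007, -0.0], 'tool_pos': [0.255, -0.624, 0.226], 'orientation': [95.096, 89.909, 117.309], 'force': [-0.57, 0.015, 0.891], 'moment': [0.016, 0.074, 0.032], 'opening': 0.088}
scene [[402.1089726925228, 0.0, 258.8331137844157], [0.0, 402.1089726925228, 192.83915252227092], [0.0, 0.0, 1.0]] [[[-0.8164, -0.5775, 0.0046, 0.4164], [0.4412, -0.6185, 0.6502, -0.3455], [-0.3727, 0.5329, 0.7597, -0.9057], [0.0, 0.0, 0.0, 1.0]]] ['image', 'depth', 'K', 'camera_from_world']
top [[493.1909812659282, 0.0, 261.2191036705787], [0.0, 493.1909812659282, 194.83381614717703], [0.0, 0.0, 1.0]] [[[-0.0173, -0.9997, -0.0152, -0.0706], [0.9962, -0.0185, 0.0852, -0.6036], [-0.0854, -0.0136, 0.9962, -1.3136], [0.0, 0.0, 0.0, 1.0]]] ['image', 'depth', 'K', 'camera_from_world']
wrist [[297.3186396354542, 0.0, 257.09252105204007], [0.0, 297.3186396354542, 192.39230233010184], [0.0, 0.0, 1.0]] [[[0.001, 0.2745, -0.9616, -0.1589], [1.0, -0.0005, 0.0009, -0.0013], [-0.0002, -0.9616, -0.2745, -0.0748], [0.0, 0.0, 0.0, 1.0]]] ['image', 'depth', 'K', 'hand_eye']
```

View pics/scene0.png

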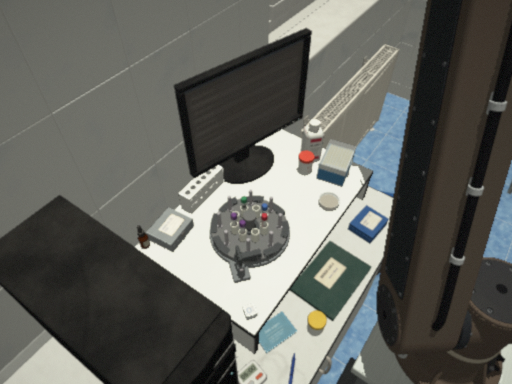

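View pics/top0.png

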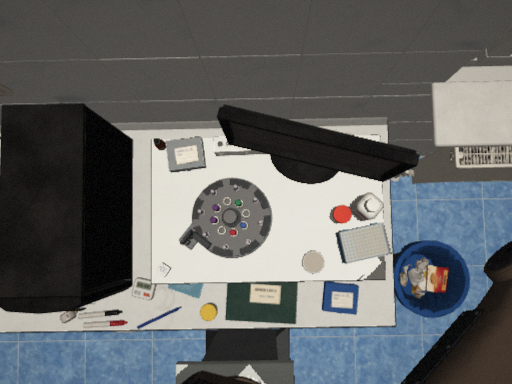

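View pics/wrist0.png

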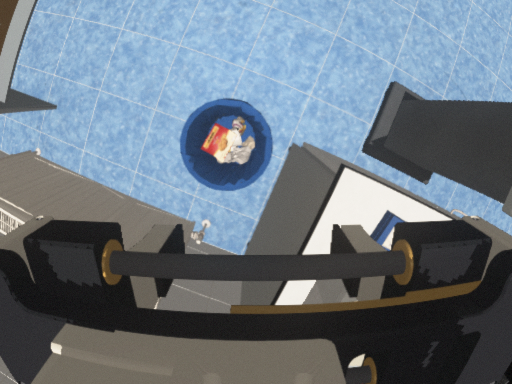

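```bash
cat > h.py <<'E'
import numpy as np, cv2
def load(n): return dict(np.load(n+".npz"))
def proj(s,P):
    P=np.atleast_2d(P); M=s["camera_from_world"]; c=P@M[:3,:3].T+M[:3,3]
    K=s["K"]; return np.c_[K[0,0]*c[:,0]/-c[:,2]+K[0,2], K[1,1]*-c[:,1]/-c[:,2]+K[1,2]]
def ray(s,u,v):
    M=s["camera_from_world"];K=s["K"]
    d=np.array([(u-K[0,2])/K[0,0],-(v-K[1,2])/K[1,1],-1.]); R=M[:3,:3]
    return -R.T@M[:3,3], R.T@d
def onplane(s,u,v,z):
    o,d=ray(s,u,v); return o+d*(z-o[2])/d[2]
def tri(pairs):
    A=np.zeros((3,3));b=np.zeros(3)
    for s,u,v in pairs:
        o,d=ray(s,u,v); d=d/np.linalg.norm(d); Q=np.eye(3)-np.outer(d,d); A+=Q;b+=Q@o
    return np.linalg.solve(A,b)
def pts(s):  # world point map from depth
    h,w=s["depth"].shape; u,v=np.meshgrid(np.arange(w),np.arange(h)); K=s["K"];d=s["depth"]
    c=np.stack([(u-K[0,2])/K[0,0]*d,-(v-K[1,2])/K[1,1]*d,-d],-1); M=s["camera_from_world"]
    return (c-M[:3,3])@M[:3,:3]
E
python3 - <<'E'
from h import *
t=load("top0"); s=load("scene0")
P=pts(t)
for (u,v) in [(231,216),(190,236),(170,250),(250,160),(20,200),(130,200),(130,140),(400,160),(225,110),(240,122),(310,165),(265,185),(165,267),(313,262)]:
    print(u,v,np.round(P[v,u],3))
c=cv2.resize(t["image"][165:290,150:310],None,fx=5,fy=5,interpolation=cv2.INTER_CUBIC);cv2.imwrite("pics/tz.png",c[:,:,::-1])
c=cv2.resize(s["image"][185:300,195:305],None,fx=5,fy=5,interpolation=cv2.INTER_CUBIC);cv2.imwrite("pics/sz.png",c[:,:,::-1])
E
```

```text
231 216 [ 0.544 -0.003  0.082]
190 236 [0.494 0.108 0.058]
170 250 [ 0.457  0.172 -0.001]
250 160 [ 0.702 -0.052  0.   ]
20 200 [ 0.488 -0.1    1.359]
130 200 [ 0.604  0.307 -0.086]
130 140 [ 0.783  0.308 -0.084]
400 160 [ 0.635 -0.362  0.39 ]
225 110 [ 0.743 -0.017  0.389]
240 122 [ 0.718 -0.046  0.39 ]
310 165 [ 0.683 -0.217  0.014]
265 185 [ 0.632 -0.092 -0.001]
165 267 [0.412 0.183 0.016]
313 262 [ 0.419 -0.218  0.015]
```

View pics/tz.png

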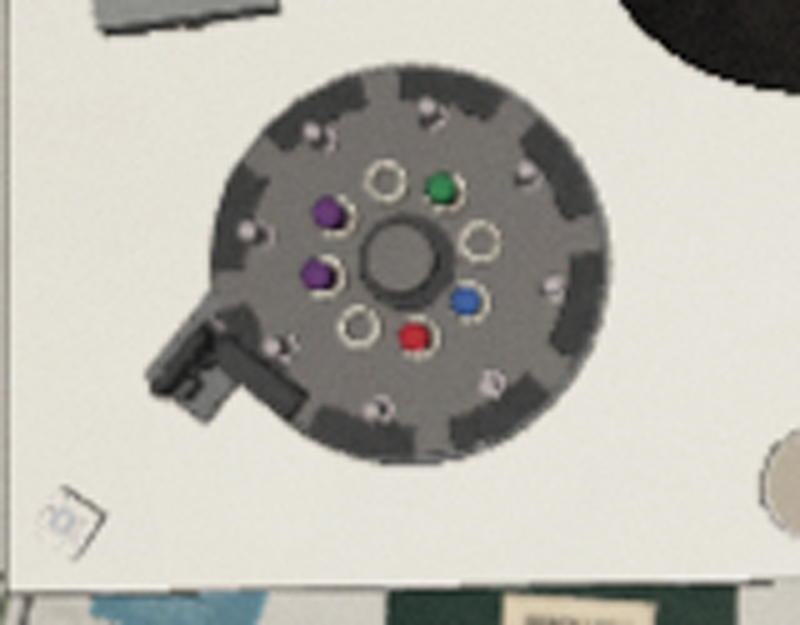

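View pics/sz.png

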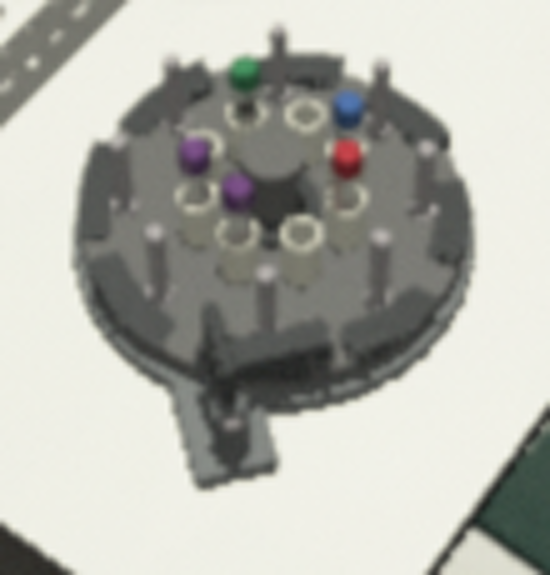

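Run:
```python
from h import *
t=load("top0"); s=load("scene0")
T=np.array([(312,130),(428,108),(525,172),(550,288),(490,383),(375,410),(270,347),(248,230)])/5.+[150-.4,165-.4]
S=np.array([(172,62),(278,33),(382,68),(428,147),(381,236),(266,272),(155,232),(118,143)])/5.+[195-.4,185-.4]
W=np.array([onplane(t,u,v,.086) for u,v in T])
V=np.array([onplane(s,u,v,.086) for u,v in S])
for X in (W,V):
    A=np.c_[2*X[:,:2],np.ones(8)]; q=np.linalg.lstsq(A,(X[:,:2]**2).sum(1),rcond=None)[0]; c=q[:2]
    d=X[:,:2]-c; print("c",c.round(4),X[:,:2].mean(0).round(4),"r",np.hypot(*d.T).round(4),"ang",np.degrees(np.arctan2(d[:,1],d[:,0])).round(1))
# tab ends in top (crop)
for p in [(213,327),(157,383),(300,400),(230,350)]:
    u,v=np.array(p)/5+[149.6,164.6]; print(p,onplane(t,u,v,.096)[:2].round(4),onplane(t,u,v,.055)[:2].round(4))
P=pts(s)
for (u,v) in [(60,200),(10,240),(100,370),(225,320),(120,300),(140,240)]: print(u,v,s["depth"][v,u],P[v,u].round(3))
for n in (t,s):
    M=n["camera_from_world"]; print("cam",(-M[:3,:3].T@M[:3,3]).round(3))
print(t["depth"][200,20],t["depth"][200,100])
```

```text
c [0.5432 0.0014] [0.5431 0.0006] r [0.0804 0.0794 0.0793 0.0801 0.0801 0.0789 0.0802 0.0792] ang [  33.1  -12.   -56.8 -102.1 -144.4  170.7  123.9   78.4]
c [0.5385 0.0041] [0.5386 0.0038] r [0.0788 0.0776 0.0785 0.0805 0.0785 0.0776 0.0789 0.0799] ang [ -10.9  -56.1 -102.1 -144.7  169.9  123.9   78.3   33.7]
(213, 327) [0.5091 0.0959] [0.5098 0.1022]
(157, 383) [0.4811 0.1247] [0.4809 0.132 ]
(300, 400) [0.4712 0.0516] [0.4706 0.0565]
(230, 350) [0.4972 0.0872] [0.4975 0.0933]
60 200 0.8062493 [0.774 0.319 0.287]
10 240 0.743264 [0.769 0.433 0.287]
100 370 0.5950393 [0.453 0.49  0.287]
225 320 0.6468549 [0.35  0.323 0.286]
120 300 0.66839164 [0.514 0.397 0.286]
140 240 1.0428194 [0.741 0.207 0.038]
cam [ 0.488 -0.1    1.359]
cam [0.155 0.509 0.911]
0.0 1.1919464
```

Run:
```python
from h import *
t=load("top0"); s=load("scene0")
a=cv2.resize(t["image"][220:255,172:217],None,fx=12,fy=12,interpolation=cv2.INTER_LANCZOS4)
b=cv2.resize(s["image"][238:288,225:270],None,fx=12,fy=12,interpolation=cv2.INTER_LANCZOS4)[:420]
b=cv2.resize(s["image"][240:285,225:265],(480,540),interpolation=cv2.INTER_LANCZOS4)
h=540; a2=np.zeros((h,a.shape[1]-240 if 0 else a.shape[1],3),np.uint8); a2[:a.shape[0]]=a
im=np.hstack([a2,b]); im=np.clip(im.astype(float)*1.8,0,255).astype(np.uint8); print(im.shape)
im=cv2.resize(im,(790,int(im.shape[0]*790/im.shape[1])))
cv2.imwrite("pics/z2.png",im[:,:,::-1])
```

```text
(540, 1020, 3)
```

View pics/z2.png

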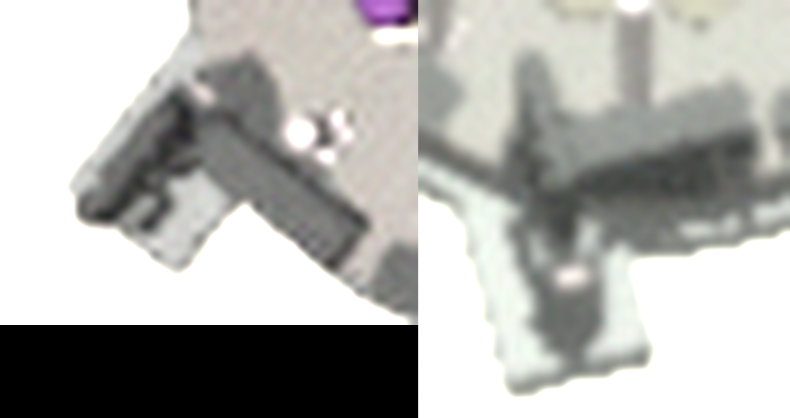

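Run:
```python
from h import *
t=load("top0"); s=load("scene0")
c=np.array([.541,.0025]); 
f=9.294
for p in [(178,92),(85,215),(350,240)]:
    u,v=np.array(p)/f+[171.5,219.5]; z=.096 if p[0]<300 else .05
    w=onplane(t,u,v,z)[:2]; print(p,w.round(4),((w-c)).round(4))
for yaw in (50,53,54):
    R=np.array([[np.cos(np.radians(yaw)),-np.sin(np.radians(yaw))],[np.sin(np.radians(yaw)),np.cos(np.radians(yaw))]])
    for q in [(55,91,96),(55,133,96),(0,97,54)]:
        w=c+R@np.array(q[:2])/1000; print(yaw,q,w.round(4),((proj(t,[[*w,q[2]/1e3]])[0]-[171.5,219.5])*f).round(0),((proj(s,[[*w,q[2]/1e3]])[0]-[224.5,239.5])*f+[418,0]).round(0))
```

```text
(178, 92) [0.5107 0.0999] [-0.0303  0.0974]
(85, 215) [0.4774 0.1257] [-0.0636  0.1232]
(350, 240) [0.4687 0.0583] [-0.0723  0.0558]
50 (55, 91, 96) [0.5066 0.1031] [166. 107.] [519.  43.]
50 (55, 133, 96) [0.4745 0.1301] [ 69. 226.] [556. 179.]
50 (0, 97, 54) [0.4667 0.0649] [325. 248.] [730. 105.]
53 (55, 91, 96) [0.5014 0.1012] [173. 126.] [540.  48.]
53 (55, 133, 96) [0.4679 0.1265] [ 82. 250.] [585. 182.]
53 (0, 97, 54) [0.4635 0.0609] [339. 259.] [749. 100.]
54 (55, 91, 96) [0.4997 0.1005] [176. 132.] [547.  49.]
54 (55, 133, 96) [0.4657 0.1252] [ 87. 258.] [595. 183.]
54 (0, 97, 54) [0.4625 0.0595] [344. 262.] [754.  98.]
```

```bash
cat >> h.py <<'E'
from scipy.spatial.transform import Rotation as Ro
def toolR(o): return Ro.from_euler("xyz",o["orientation"],degrees=True).as_matrix()
def st(extra=None):
    from plant import monitor
    o=monitor.get_obs(); R=toolR(o)
    print("t",round(o["clock"],2),"tcp",np.round(o["tool_pos"],4),"F",np.round(o["force"],2),"open",round(o["opening"],4))
    print("x",R[:,0].round(3),"y ang",np.degrees(np.arctan2(R[1,1],R[0,1])).round(1),"z ang",np.degrees(np.arctan2(R[1,2],R[0,2])).round(1),"q",np.round(o["joint_pos"],1))
    return o
E
python3 -c "
from h import *
st()"
python3 -m crank '[{"linear":[0,0,0.2],"rot":[0,0,0],"hand":0},{"linear":[0.3,0.9,0.2],"rot":[0,0,0],"hand":0},{"linear":[0.3,0.9,0.2],"rot":[0,0,0],"hand":0},{"linear":[0.3,0.9,0],"rot":[0,0,0],"hand":0},{"linear":[0.3,0.9,0],"rot":[0,0,0],"hand":0}]'
```

```text
t 0.15 tcp [ 0.2551 -0.6245  0.2259] F [ 1.16  0.67 -0.51] open 0.0876
x [-0.001  0.001 -1.   ] y ang 112.2 z ang 22.2 q [-51.3  20.6   0.6  -0.  -70.1 -16.5]
clock: 0.78
tool_pos: [0.3273, -0.4062, 0.2635]
orientation: [106.0, 89.9, 127.9]
force: [1.6, 1.2, -0.5]
opening: 0.0431
```

```bash
python3 -m crank '[{"linear":[0.45,0.9,0],"rot":[0,0,0],"hand":0},{"linear":[0.45,0.9,0],"rot":[0,0,0],"hand":0},{"linear":[0.45,0.9,0],"rot":[0,0,0],"hand":0},{"linear":[0.45,0.9,0],"rot":[0,0,0],"hand":0},{"linear":[0.45,0.9,0],"rot":[0,0,0],"hand":0},{"linear":[0.45,0.9,0],"rot":[0,0,0],"hand":0},{"linear":[0.45,0.9,-0.1],"rot":[0,0,0],"hand":0},{"linear":[0.45,0.9,-0.2],"rot":[0,0,0],"hand":0},{"linear":[0.45,0.9,-0.2],"rot":[0,0,0],"hand":0},{"linear":[0,0,0],"rot":[0,0,0],"hand":0}]'
python3 - <<'E'
from h import *
from plant import eyes
o=st(); s=eyes.snapshot("wrist"); np.savez("w1.npz",**s,pos=o["tool_pos"],R=toolR(o)); cv2.imwrite("pics/w1.png",s["image"][:,:,::-1])
E
```

```text
clock: 2.02
tool_pos: [0.5772, 0.098, 0.245]
orientation: [-19.8, 89.1, 2.4]
force: [-0.3, -0.2, 0.2]
opening: 0.0003
t 2.02 tcp [0.5772 0.098  0.245 ] F [-0.27 -0.17  0.24] open 0.0003
x [ 0.016  0.001 -1.   ] y ang 112.2 z ang 22.2 q [ 29.   10.9 -10.3   0.4 -68.  -97. ]
```

View pics/w1.png

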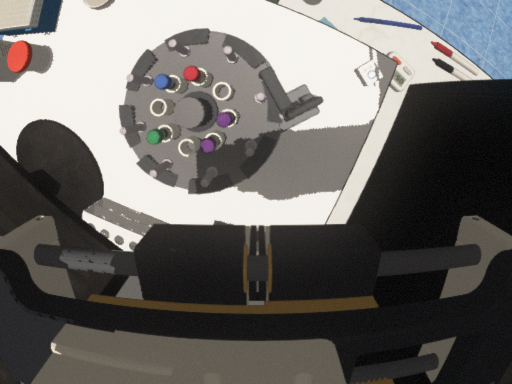

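```bash
cat >> h.py <<'E'
def wray(s,u,v):
    K=s["K"]; x=u-K[0,2]; y=v-K[1,2]; r=np.hypot(x,y); th=r/K[0,0]
    d=np.array([np.sin(th)*x/r,-np.sin(th)*y/r,-np.cos(th)])
    H=s["hand_eye"]; R=s["R"]; return s["pos"]+R@H[:3,3], R@H[:3,:3]@d
def wplane(s,u,v,z):
    o,d=wray(s,u,v); return o+d*(z-o[2])/d[2]
def wproj(s,P):
    P=np.atleast_2d(P); H=s["hand_eye"]; T=(P-s["pos"])@s["R"]; c=(T-H[:3,3])@H[:3,:3]
    rho=np.hypot(c[:,0],c[:,1]); th=np.arctan2(rho,-c[:,2]); K=s["K"]; k=K[0,0]*th/rho
    return np.c_[K[0,2]+k*c[:,0],K[1,2]-k*c[:,1]]
E
python3 - <<'E'
from h import *
w=load("w1")
a=cv2.resize(w["image"][20:200,110:330],(770,630),interpolation=cv2.INTER_CUBIC)[:600]
cv2.imwrite("pics/w1z.png",np.clip(a.astype(float)*1.6,0,255).astype(np.uint8)[:,:,::-1])
a=cv2.resize(w["image"][60:135,240:330],None,fx=8,fy=8,interpolation=cv2.INTER_CUBIC)
cv2.imwrite("pics/w1y.png",np.clip(a.astype(float)*1.8,0,255).astype(np.uint8)[:,:,::-1])
E
```

```text
(no output)
```

View pics/w1z.png

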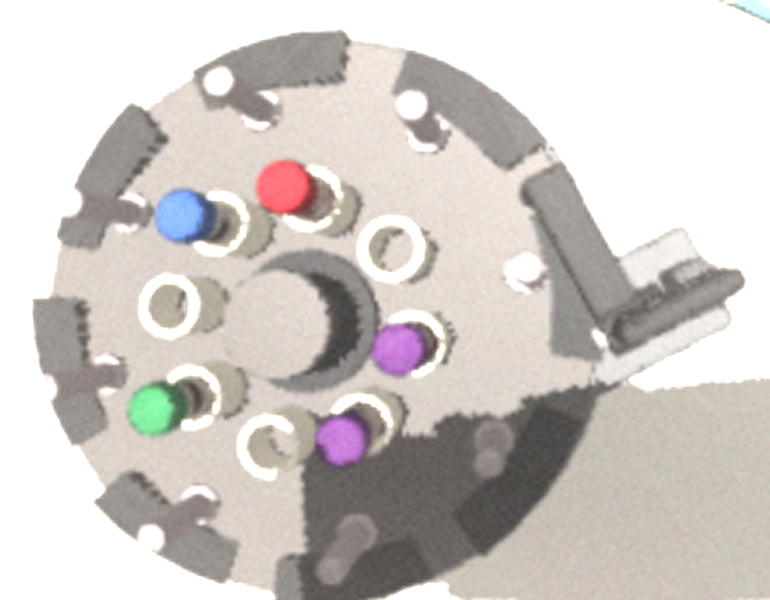

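View pics/w1y.png

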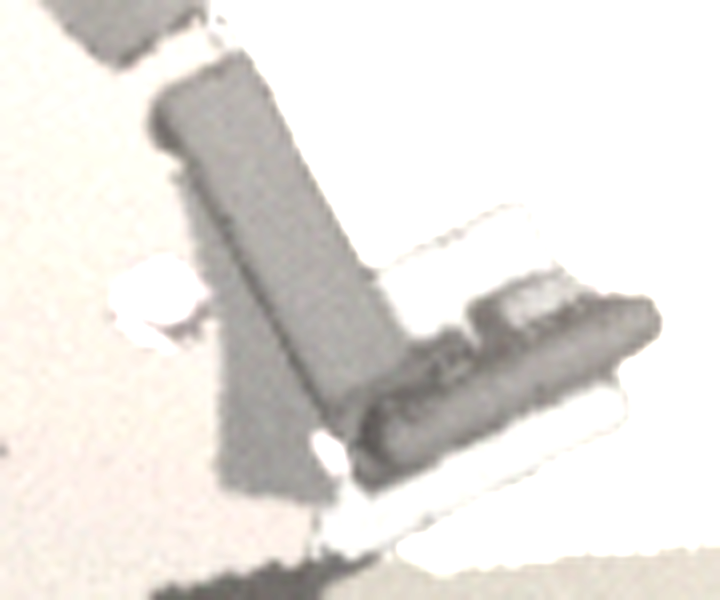

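Run:
```python
from h import *
w=load("w1")
T=np.array([(412,107),(219,81),(78,205),(57,383),(152,537),(330,570),(488,460),(526,268)])/3.5+[109.6,19.6]
X=np.array([wplane(w,u,v,.086) for u,v in T])
A=np.c_[2*X[:,:2],np.ones(8)]; q=np.linalg.lstsq(A,(X[:,:2]**2).sum(1),rcond=None)[0]; c=q[:2]
d=X[:,:2]-c; print("c",c.round(4),"r",np.hypot(*d.T).round(4),"ang",np.degrees(np.arctan2(d[:,1],d[:,0])).round(1))
for p,z in [((385,435),.096),((650,318),.096),((245,75),.0545),((160,110),.0545)]:
    u,v=np.array(p)/8+[239.6,59.6]; P=wplane(w,u,v,z); print(p,P.round(4),"rel",(P[:2]-c).round(4), np.degrees(np.arctan2(*(P[:2]-c)[::-1])).round(1),np.hypot(*(P[:2]-c)).round(4))
for q in [(55,91),(55,133),(0,105),(0,89)]: print(q,np.hypot(*q),np.degrees(np.arctan2(q[1],q[0])).round(1))
```

```text
c [0.5402 0.0006] r [0.0786 0.0803 0.0781 0.0767 0.0804 0.0792 0.0779 0.0782] ang [ 169.5 -145.2 -101.   -56.9  -12.    32.6   78.8  123.9]
(385, 435) [0.5028 0.0989 0.096 ] rel [-0.0374  0.0982] 110.8 0.1051
(650, 318) [0.4748 0.1244 0.096 ] rel [-0.0654  0.1238] 117.8 0.14
(245, 75) [0.4614 0.0641 0.0545] rel [-0.0788  0.0635] 141.2 0.1012
(160, 110) [0.4709 0.0548 0.0545] rel [-0.0693  0.0542] 142.0 0.088
(55, 91) 106.3296760081587 58.9
(55, 133) 143.92359083902818 67.5
(0, 105) 105.0 90.0
(0, 89) 89.0 90.0
```

```bash
python3 -m crank '[{"linear":[-0.32,0,0],"rot":[0,0.18,1],"hand":0},{"linear":[-0.32,0,0],"rot":[0,0,1],"hand":0},{"linear":[-0.32,0,0],"rot":[0,0,1],"hand":0},{"linear":[-0.32,0,-0.4],"rot":[0,0,1],"hand":0},{"linear":[-0.32,0,-0.4],"rot":[0,0,1],"hand":0},{"linear":[-0.32,0,-0.4],"rot":[0,0,0.8],"hand":0},{"linear":[0,0,0],"rot":[0,0,0],"hand":0}]'
python3 - <<'E'
from h import *
from plant import eyes
o=st(); s=eyes.snapshot("wrist"); np.savez("w2.npz",**s,pos=o["tool_pos"],R=toolR(o)); cv2.imwrite("pics/w2.png",s["image"][:,:,::-1])
s=eyes.snapshot("scene");cv2.imwrite("pics/s2.png",cv2.resize(s["image"][150:320,150:350],(800,680),interpolation=cv2.INTER_CUBIC)[:600,:,::-1])
E
```

```text
clock: 2.95
tool_pos: [0.4577, 0.0901, 0.1793]
orientation: [-10.8, 89.4, 40.9]
force: [0.5, 0.6, 0.9]
opening: 0.0004
t 2.95 tcp [0.4577 0.0901 0.1793] F [0.49 0.59 0.87] open 0.0004
x [ 0.008  0.007 -1.   ] y ang 141.7 z ang 51.7 q [ 35.4   2.5 -29.   -0.1 -57.9 -73.6]
```

View pics/w2.png

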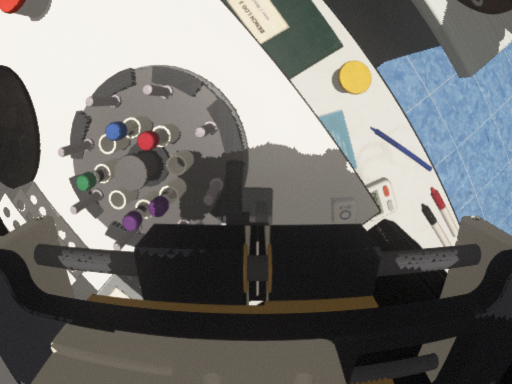

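View pics/s2.png

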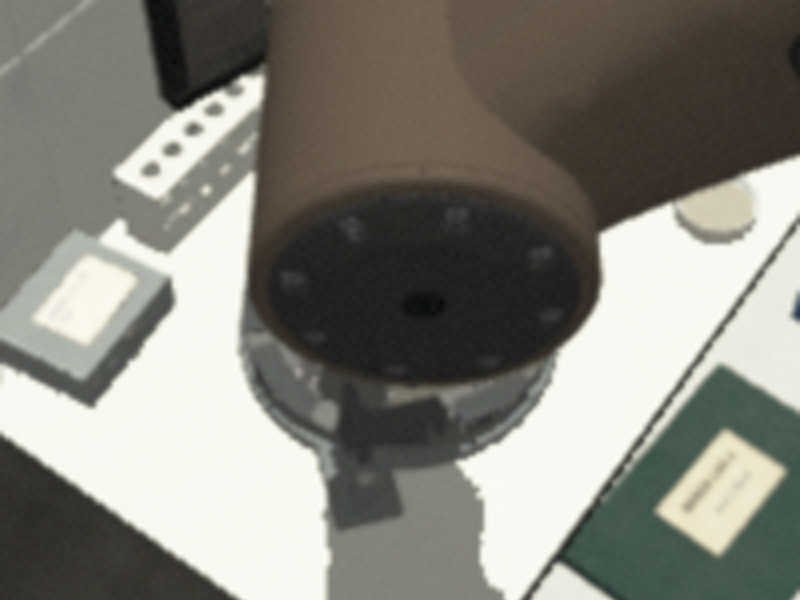

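```bash
python3 -m crank '[{"linear":[0.02,0.13,-0.2],"rot":[0,0,0],"hand":0},{"linear":[0,0,-0.4],"rot":[0,0,0],"hand":0},{"linear":[0,0,-0.4],"rot":[0,0,0],"hand":0},{"linear":[0,0,-0.4],"rot":[0,0,0],"hand":0},{"linear":[0,0,0],"rot":[0,0,0],"hand":0}]'
python3 -c "
from h import *
st()"
```

```text
clock: 3.68
tool_pos: [0.4668, 0.1018, 0.0964]
orientation: [-19.1, 88.8, 32.3]
force: [-0.1, 0.8, 0.1]
opening: 0.0003
t 3.67 tcp [0.4668 0.1018 0.0964] F [-0.1   0.79  0.14] open 0.0003
x [ 0.017  0.011 -1.   ] y ang 141.4 z ang 51.4 q [ 36.    8.9 -34.6   0.1 -45.3 -74.7]
```

```bash
python3 -m crank '[{"linear":[-0.08,-0.08,-0.1],"rot":[-0.12,0.2,0],"hand":0},{"linear":[-0.02,-0.02,-0.12],"rot":[0,0,0],"hand":0},{"linear":[0,0,-0.1],"rot":[0,0,0],"hand":0},{"linear":[0,0,0],"rot":[0,0,0],"hand":0}]'
python3 -c "
from h import *
st()"
```

```text
clock: 4.18
tool_pos: [0.4623, 0.0965, 0.0779]
orientation: [-13.8, 89.9, 37.6]
force: [0.5, -1.1, 0.8]
opening: 0.0004
t 4.17 tcp [0.4623 0.0965 0.0779] F [ 0.47 -1.07  0.82] open 0.0004
x [ 0.002  0.001 -1.   ] y ang 141.4 z ang 51.4 q [ 35.7  10.5 -35.7  -0.  -43.7 -74.4]
```

```bash
python3 -m crank '[{"linear":[0.04,0.05,0],"rot":[0,0,0],"hand":0},{"linear":[0.04,0.05,0],"rot":[0,0,0],"hand":0},{"linear":[0.03,0.04,0],"rot":[0,0,0],"hand":0},{"linear":[0.02,0.025,0],"rot":[0,0,0],"hand":0},{"linear":[0.02,0.025,0],"rot":[0,0,0],"hand":0},{"linear":[0.02,0.025,0],"rot":[0,0,0],"hand":0}]'
python3 -m crank '[{"linear":[0.02,0.025,0],"rot":[0,0,0],"hand":0},{"linear":[0.02,0.025,0],"rot":[0,0,0],"hand":0}]'
python3 -m crank '[{"linear":[0.02,0.025,0],"rot":[0,0,0],"hand":0},{"linear":[0.02,0.025,0],"rot":[0,0,0],"hand":0}]'
```

```text
clock: 4.92
tool_pos: [0.4732, 0.1102, 0.0787]
orientation: [-22.1, 89.9, 29.3]
force: [-1.4, -1.8, 1.8]
opening: 0.0001
clock: 5.18
tool_pos: [0.4754, 0.1128, 0.0787]
orientation: [-30.8, 89.9, 20.6]
force: [-1.3, -1.5, 0.8]
opening: 0.0003
clock: 5.42
tool_pos: [0.4777, 0.1157, 0.0785]
orientation: [-44.2, 90.0, 7.1]
force: [-0.0, -2.7, -0.2]
opening: 0.001
```

```bash
python3 -m crank '[{"linear":[0.022,0.025,0],"rot":[0,0,0],"hand":0},{"linear":[0.022,0.025,0],"rot":[0,0,0],"hand":0}]'
python3 -m crank '[{"linear":[0.022,0.025,0],"rot":[0,0,0],"hand":0},{"linear":[0.022,0.025,0],"rot":[0,0,0],"hand":0},{"linear":[0.022,0.025,0],"rot":[0,0,0],"hand":0},{"linear":[0.022,0.025,0],"rot":[0,0,0],"hand":0},{"linear":[0,0,0],"rot":[0,0,0],"hand":0}]'
```

```text
clock: 5.68
tool_pos: [0.4799, 0.1185, 0.078]
orientation: [179.2, 90.0, -129.5]
force: [-2.0, -2.1, -1.4]
opening: 0.0004
clock: 6.3
tool_pos: [0.4852, 0.125, 0.0777]
orientation: [160.9, 89.9, -147.7]
force: [-2.3, -1.7, 0.7]
opening: 0.0001
```

```bash
python3 -m crank '[{"linear":[-0.1,-0.125,0],"rot":[0,0,0],"hand":0},{"linear":[-0.1,-0.125,0.2],"rot":[0,0,0],"hand":0},{"linear":[0,-0.3,0.6],"rot":[0,0,0],"hand":0},{"linear":[0,-0.8,0.8],"rot":[0,0,0],"hand":0},{"linear":[0,-0.9,0.4],"rot":[0,0,0],"hand":0},{"linear":[0,-0.9,0],"rot":[0,0,0],"hand":0},{"linear":[0,0,0],"rot":[0,0,0],"hand":0}]'
python3 - <<'E'
from h import *
from plant import eyes
o=st()
s=eyes.snapshot("top"); np.savez("t3.npz",**s);a=cv2.resize(s["image"][165:290,150:310],(800,625),interpolation=cv2.INTER_CUBIC)[:600];cv2.imwrite("pics/t3.png",a[:,:,::-1])
s=eyes.snapshot("scene"); np.savez("s3.npz",**s);a=cv2.resize(s["image"][185:300,195:305],(550,575),interpolation=cv2.INTER_CUBIC);cv2.imwrite("pics/s3.png",a[:,:,::-1])
E
```

```text
clock: 7.18
tool_pos: [0.4733, -0.0656, 0.2042]
orientation: [-43.6, 89.3, 8.0]
force: [0.1, 1.2, 0.2]
opening: 0.0002
t 7.17 tcp [ 0.4733 -0.0656  0.2042] F [0.09 1.24 0.16] open 0.0002
x [ 0.012  0.002 -1.   ] y ang 141.5 z ang 51.5 q [ 15.9   2.2 -25.8   0.1 -61.3 -54.4]
```

View pics/t3.png

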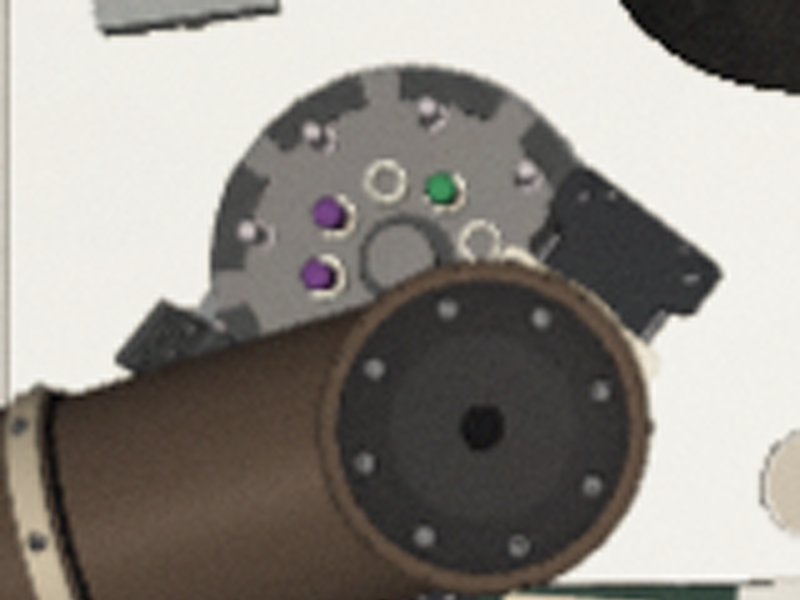

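View pics/s3.png

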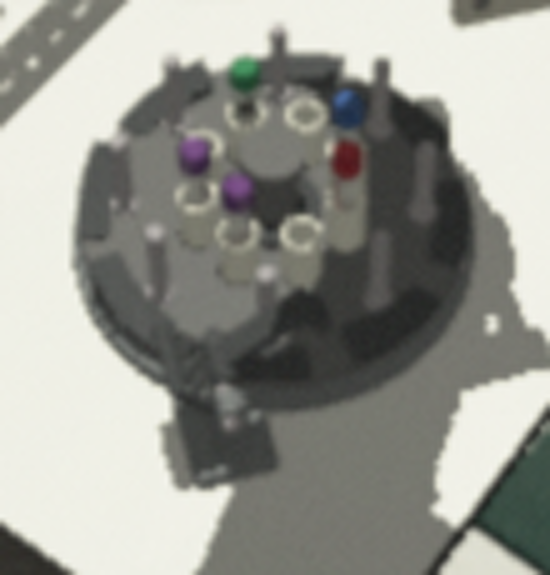

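```bash
python3 -m crank '[{"linear":[0.13,-0.03,0],"rot":[0,0.14,-1],"hand":0},{"linear":[0.13,-0.03,0],"rot":[0,0,-1],"hand":0},{"linear":[0.13,-0.03,0],"rot":[0,0,-1],"hand":0},{"linear":[0.13,-0.03,0],"rot":[0,0,-1],"hand":0},{"linear":[0.13,-0.03,0],"rot":[0,0,-1],"hand":0},{"linear":[0.13,-0.03,0],"rot":[0,0,-1],"hand":0},{"linear":[0.13,-0.03,0],"rot":[0,0,-1],"hand":0},{"linear":[0.13,-0.03,0],"rot":[0,0,-1],"hand":0},{"linear":[0.13,-0.03,0],"rot":[0,0,-1],"hand":0},{"linear":[0.13,-0.03,0],"rot":[0,0,-0.7],"hand":0},{"linear":[0,0,0],"rot":[0,0,0],"hand":0}]'
python3 - <<'E'
from h import *
from plant import eyes
o=st(); s=eyes.snapshot("wrist"); np.savez("w3.npz",**s,pos=o["tool_pos"],R=toolR(o)); a=s["image"].copy(); 
cv2.imwrite("pics/w3.png",a[:,:,::-1])
E
```

```text
clock: 8.65
tool_pos: [0.5543, -0.0668, 0.2052]
orientation: [32.1, 89.9, 34.8]
force: [-0.3, -0.2, -0.0]
opening: 0.0003
t 8.65 tcp [ 0.5543 -0.0668  0.2052] F [-0.26 -0.24 -0.02] open 0.0003
x [ 0.002  0.001 -1.   ] y ang 92.8 z ang 2.8 q [ 1.320e+01  1.040e+01 -1.610e+01 -1.000e-01 -6.340e+01 -1.004e+02]
```

View pics/w3.png

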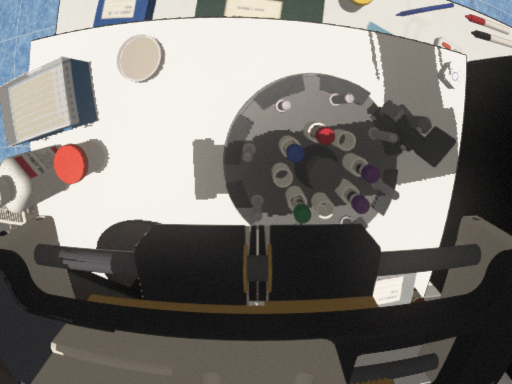

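Run:
```python
from h import *
w=load("w3"); c=np.array([.540,.001])
for a in (-57,-102,-145.5,-190): 
    p=[*(c+.08*np.array([np.cos(np.radians(a)),np.sin(np.radians(a))])),.086]; print(a,np.round(p,4),wproj(w,p).round(0))
a=cv2.resize(w["image"][60:230,210:470],(790,517),interpolation=cv2.INTER_CUBIC); cv2.imwrite("pics/w3z.png",np.clip(a*2.,0,255).astype(np.uint8)[:,:,::-1])
```

```text
-57 [ 0.5836 -0.0661  0.086 ] [[258. 215.]]
-102 [ 0.5234 -0.0773  0.086 ] [[249. 155.]]
-145.5 [ 0.4741 -0.0443  0.086 ] [[287. 105.]]
-190 [0.4612 0.0149 0.086 ] [[349.  97.]]
```

View pics/w3z.png

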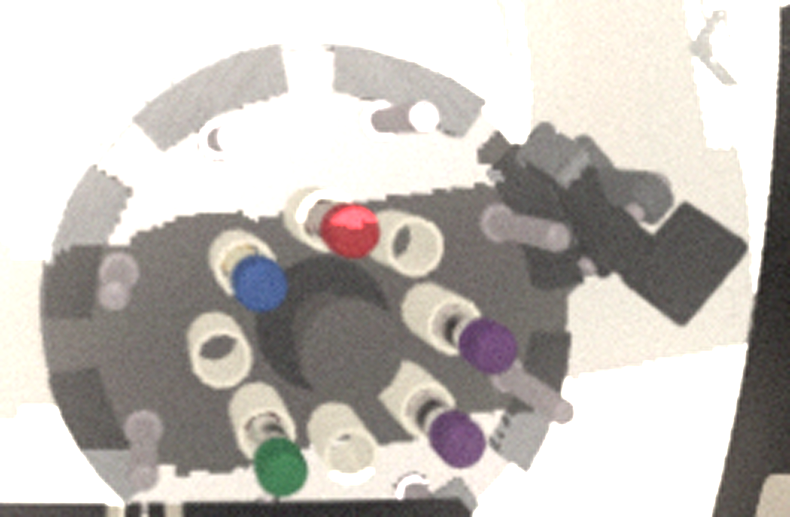

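```bash
python3 -m crank '[{"linear":[0,-0.3,-0.4],"rot":[0,0,0],"hand":0},{"linear":[0,0,-0.4],"rot":[0,0,0],"hand":0},{"linear":[0,0,-0.4],"rot":[0,0,0],"hand":0},{"linear":[0,0,0],"rot":[0,0,0],"hand":0}]'
python3 -c "
from h import *
st()"
```

```text
clock: 9.2
tool_pos: [0.5531, -0.0824, 0.1326]
orientation: [25.9, 89.8, 29.3]
force: [-0.6, -0.0, 0.6]
opening: 0.0001
t 9.2 tcp [ 0.5531 -0.0824  0.1326] F [-0.57 -0.05  0.63] open 0.0001
x [ 0.003  0.002 -1.   ] y ang 93.4 z ang 3.4 q [ 11.5  14.3 -21.5  -0.1 -54.  -98.1]
```

```bash
python3 -m crank '[{"linear":[0,-0.05,-0.4],"rot":[0,0,-0.4],"hand":0},{"linear":[0,0,-0.4],"rot":[0,0,-0.4],"hand":0},{"linear":[0,0,-0.3],"rot":[0,0,0],"hand":0},{"linear":[0,0,0],"rot":[0,0,0],"hand":0}]'
python3 -c "
from h import *
st()"
```

```text
clock: 9.7
tool_pos: [0.5558, -0.0836, 0.0704]
orientation: [8.4, 89.4, 8.0]
force: [0.4, -0.8, 1.1]
opening: 0.0004
t 9.7 tcp [ 0.5558 -0.0836  0.0704] F [ 0.44 -0.83  1.1 ] open 0.0004
x [ 0.01   0.001 -1.   ] y ang 89.6 z ang -0.4 q [  11.4   18.4  -25.5    0.   -45.5 -101.8]
```

```bash
python3 -m crank '[{"linear":[-0.05,-0.02,-0.05],"rot":[0,0.1,0],"hand":0},{"linear":[-0.05,-0.01,-0.03],"rot":[0,0,0],"hand":0},{"linear":[-0.05,0,0],"rot":[0,0,0],"hand":0},{"linear":[-0.05,0,0],"rot":[0,0,0],"hand":0},{"linear":[-0.04,0,0],"rot":[0,0,0],"hand":0}]'
python3 -m crank '[{"linear":[-0.04,0,0],"rot":[0,0,0],"hand":0},{"linear":[-0.04,0,0],"rot":[0,0,0],"hand":0}]'
```

```text
clock: 10.32
tool_pos: [0.5426, -0.085, 0.0692]
orientation: [17.4, 89.6, 17.1]
force: [0.3, 0.0, -0.4]
opening: 0.0007
clock: 10.58
tool_pos: [0.5385, -0.0848, 0.0695]
orientation: [15.8, 89.5, 15.5]
force: [2.1, 1.1, -1.6]
opening: 0.0004
```

```bash
python3 -m crank '[{"linear":[-0.062,0.003,-0.02],"rot":[0,0,-0.5],"hand":0},{"linear":[-0.062,0.005,-0.02],"rot":[0,0,-0.5],"hand":0},{"linear":[-0.062,0.008,0],"rot":[0,0,-0.5],"hand":0},{"linear":[-0.062,0.011,0],"rot":[0,0,-0.5],"hand":0}]'
python3 -c "
from h import *
o=st();d=np.array(o['tool_pos'][:2])-[.540,.001];print(np.hypot(*d),np.degrees(np.arctan2(d[1],d[0])))"
```

```text
clock: 11.08
tool_pos: [0.5251, -0.0832, 0.0681]
orientation: [10.5, 89.3, 0.0]
force: [1.2, -0.6, -1.3]
opening: 0.0007
t 11.07 tcp [ 0.5251 -0.0832  0.0681] F [ 1.19 -0.55 -1.29] open 0.0007
x [ 0.012  0.    -1.   ] y ang 79.5 z ang -10.5 q [  12.3   16.   -29.6    0.2  -43.7 -112.9]
0.08549870768112085 -100.00460105033402
```

```bash
python3 -m crank '[{"linear":[-0.061,0.013,0],"rot":[0,0.1,-0.5],"hand":0},{"linear":[-0.061,0.016,0],"rot":[0,0,-0.5],"hand":0},{"linear":[-0.061,0.019,0],"rot":[0,0,-0.5],"hand":0},{"linear":[-0.06,0.021,0],"rot":[0,0,-0.5],"hand":0},{"linear":[-0.06,0.024,0],"rot":[0,0,-0.5],"hand":0},{"linear":[-0.058,0.026,0],"rot":[0,0,-0.5],"hand":0},{"linear":[-0.057,0.029,0],"rot":[0,0,-0.5],"hand":0},{"linear":[-0.056,0.031,0],"rot":[0,0,-0.5],"hand":0}]'
python3 -c "
from h import *
o=st();d=np.array(o['tool_pos'][:2])-[.540,.001];print(np.hypot(*d),np.degrees(np.arctan2(d[1],d[0])))"
```

```text
clock: 12.08
tool_pos: [0.4972, -0.0728, 0.0683]
orientation: [5.3, 89.6, -25.9]
force: [1.4, -0.8, -0.9]
opening: 0.0003
t 12.07 tcp [ 0.4972 -0.0728  0.0683] F [ 1.41 -0.76 -0.92] open 0.0003
x [ 0.006 -0.003 -1.   ] y ang 58.8 z ang -31.2 q [  14.3   13.8  -33.     0.4  -43.  -135.7]
0.08529454279770671 -120.12531968264896
```

```bash
python3 -m crank '[{"linear":[-0.055,0.033,0],"rot":[0,0,-0.5],"hand":0},{"linear":[-0.053,0.035,0],"rot":[0,0,-0.5],"hand":0},{"linear":[-0.051,0.037,0],"rot":[0,0,-0.5],"hand":0},{"linear":[-0.05,0.038,0],"rot":[0,0,-0.5],"hand":0},{"linear":[0,0,0],"rot":[0,0,0],"hand":0}]'
python3 - <<'E'
from h import *
from plant import eyes
o=st();d=np.array(o['tool_pos'][:2])-[.540,.001];print(np.hypot(*d),np.degrees(np.arctan2(d[1],d[0])))
s=eyes.snapshot("wrist"); np.savez("w4.npz",**s,pos=o["tool_pos"],R=toolR(o)); cv2.imwrite("pics/w4.png",s["image"][:,:,::-1])
s=eyes.snapshot("top"); np.savez("t4.npz",**s);a=cv2.resize(s["image"][165:290,150:310],(800,625),interpolation=cv2.INTER_CUBIC)[:600];cv2.imwrite("pics/t4.png",a[:,:,::-1])
E
```

```text
clock: 12.7
tool_pos: [0.4847, -0.0643, 0.0685]
orientation: [7.2, 89.5, -34.3]
force: [0.7, 0.0, -0.4]
opening: 0.0006
t 12.7 tcp [ 0.4847 -0.0643  0.0685] F [ 0.74  0.04 -0.41] open 0.0006
x [ 0.007 -0.005 -1.   ] y ang 48.5 z ang -41.5 q [  15.8   12.6  -34.7    0.5  -42.4 -147.7]
0.08555947288271712 -130.29373862698694
```

View pics/w4.png

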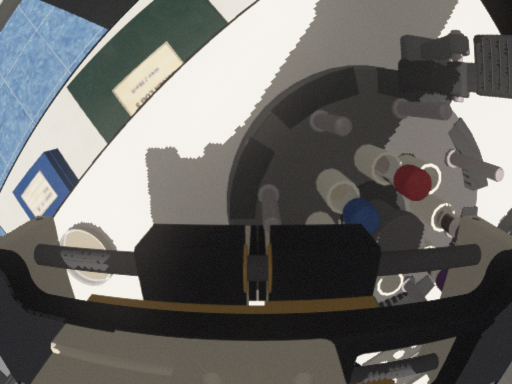

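View pics/t4.png

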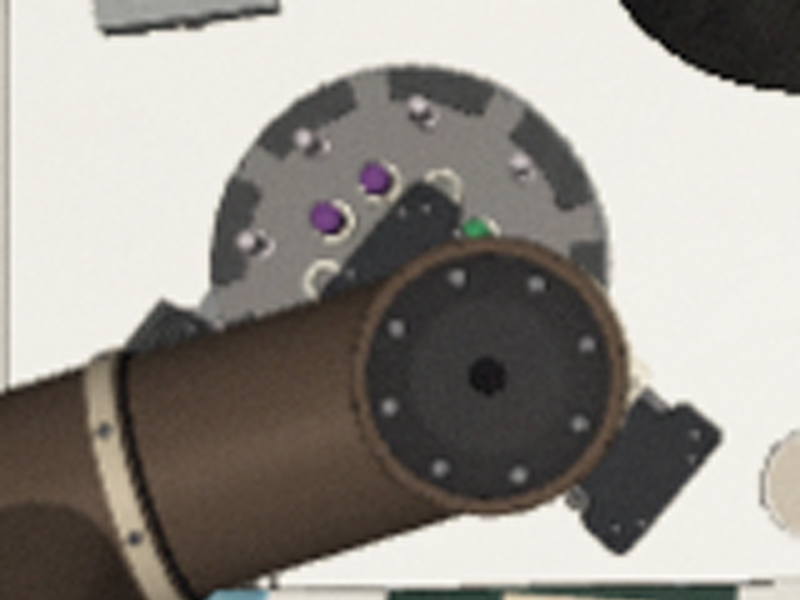

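Run:
```python
from h import *
t=load("t4"); c=np.array([.5432,.0014])
for new,old in [((303,140),(312,130)),((418,110),(428,108)),((520,165),(525,172)),((245,240),(248,230))]:
    a=[]
    for p in (new,old):
        u,v=np.array(p)/5.+[149.6,164.6]; d=onplane(t,u,v,.086)[:2]-c; a.append(np.degrees(np.arctan2(d[1],d[0])))
    print(np.round(a,1),round(a[0]-a[1],1))
```

```text
[38.1 33.2] 4.9
[ -8.3 -12. ] 3.6
[-53.6 -56.8] 3.2
[82.3 78.4] 3.8
```

```bash
python3 -m crank '[{"linear":[-0.045,0.04,0],"rot":[0,0,-0.4],"hand":0},{"linear":[-0.044,0.041,0],"rot":[0,0,-0.4],"hand":0},{"linear":[0,0,0],"rot":[0,0,0],"hand":0}]'
python3 - <<'E'
from h import *
o=st();d=np.array(o['tool_pos'][:2])-[.540,.001];print(np.hypot(*d),np.degrees(np.arctan2(d[1],d[0])))
E
```

```text
clock: 13.18
tool_pos: [0.4799, -0.0598, 0.0685]
orientation: [6.0, 89.5, -39.4]
force: [-0.1, -0.1, 0.7]
opening: 0.0003
t 13.18 tcp [ 0.4799 -0.0598  0.0685] F [-0.09 -0.09  0.69] open 0.0003
x [ 0.007 -0.005 -1.   ] y ang 44.6 z ang -45.4 q [  16.6   12.1  -35.4    0.6  -42.2 -152.4]
0.08551273443792447 -134.68473102224812
```

```bash
python3 -m crank '[{"linear":[0.05,-0.05,0],"rot":[0,0,0],"hand":0},{"linear":[0.06,-0.06,0.1],"rot":[0,0,0],"hand":0},{"linear":[0,0,0.6],"rot":[0,0,0],"hand":0},{"linear":[0,0,0.8],"rot":[0,0,1],"hand":0},{"linear":[0,0,0.7],"rot":[0,0,1],"hand":0},{"linear":[0,-0.2,0.2],"rot":[0,0,1],"hand":0},{"linear":[0,-0.2,0],"rot":[0,0,1],"hand":0},{"linear":[0.2,-0.2,0],"rot":[0,0,1],"hand":0},{"linear":[0.2,-0.2,0],"rot":[0,0,1],"hand":0},{"linear":[0.2,-0.2,0],"rot":[0,0,1],"hand":0},{"linear":[0.2,-0.2,0],"rot":[0,0,1],"hand":0},{"linear":[0.2,0,0],"rot":[0,0,1],"hand":0},{"linear":[0,0,0],"rot":[0,0,0],"hand":0}]'
python3 - <<'E'
from h import *
from plant import eyes
o=st()
s=eyes.snapshot("wrist"); np.savez("w5.npz",**s,pos=o["tool_pos"],R=toolR(o)); cv2.imwrite("pics/w5.png",np.clip(s["image"]*1.5,0,255).astype(np.uint8)[:,:,::-1])
s=eyes.snapshot("scene"); np.savez("s5.npz",**s);a=cv2.resize(s["image"][185:300,195:305],(550,575),interpolation=cv2.INTER_CUBIC);cv2.imwrite("pics/s5.png",a[:,:,::-1])
E
```

```text
clock: 14.8
tool_pos: [0.5495, -0.1459, 0.2227]
orientation: [-3.3, 89.3, -2.0]
force: [0.2, 0.3, -0.2]
opening: 0.0006
t 14.8 tcp [ 0.5495 -0.1459  0.2227] F [ 0.16  0.29 -0.22] open 0.0006
x [ 0.012 -0.    -1.   ] y ang 91.3 z ang 1.3 q [  4.9  10.3 -13.9   0.1 -65.1 -93.6]
```

View pics/w5.png

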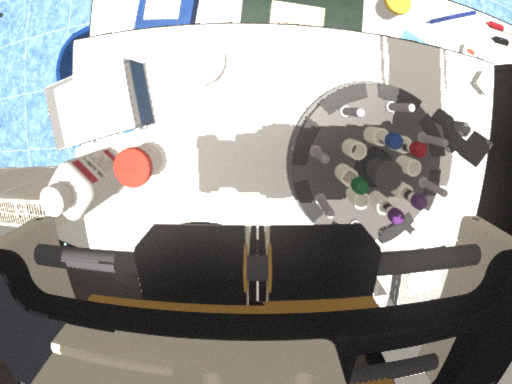

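View pics/s5.png

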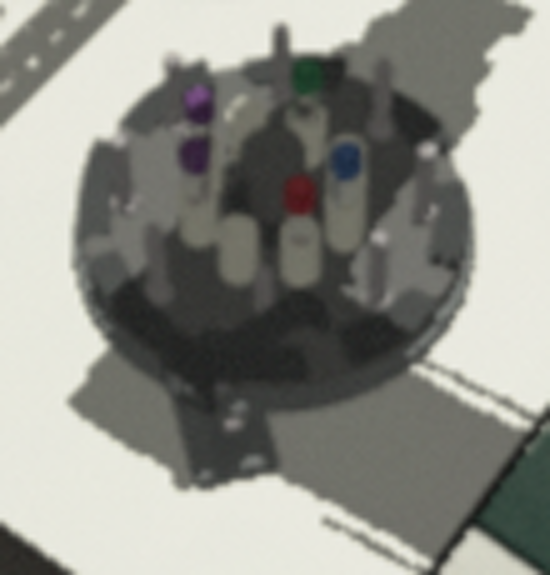

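Run:
```python
from h import *
w=load("w5")
a=cv2.resize(w["image"][70:245,280:500],(792,630),interpolation=cv2.INTER_CUBIC)[:600]; cv2.imwrite("pics/w5z.png",np.clip(a*2.2,0,255).astype(np.uint8)[:,:,::-1])
```

```text
(no output)
```

View pics/w5z.png

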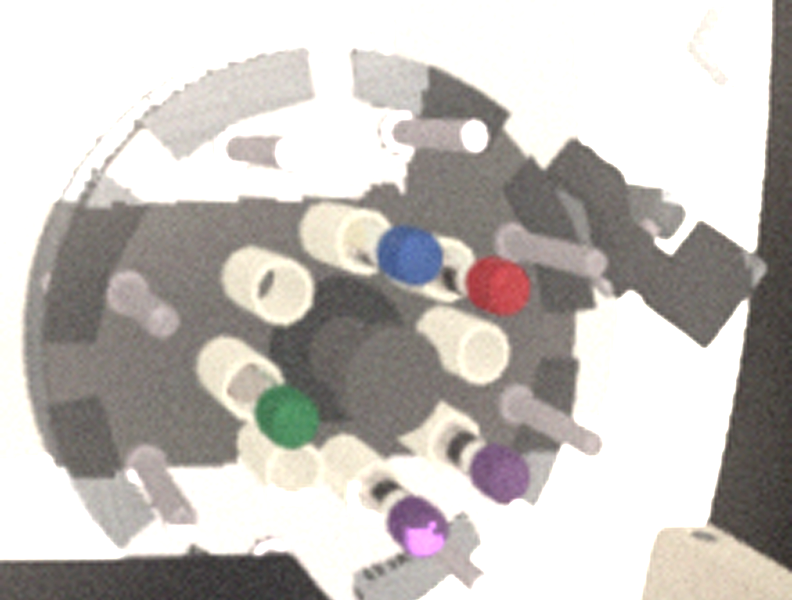

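Run:
```python
from h import *
from scipy.optimize import least_squares
for n,k,off,L in [("w3",3.04,(210,60),[(424,117),(219,138),(114,295),(145,472),(557,237),(563,410)]),("w5",3.6,(280,70),[(474,136),(284,152),(164,320),(180,510),(594,262),(590,442)])]:
    w=load(n); X=np.array([wplane(w,*(np.array(p)/k+off-0.35),.086)[:2] for p in L])
    nom=np.radians(np.array([170.3,-144.7,-99.7,-54.7,125.3,80.3]))
    f=lambda q:(q[:2]+q[2]*np.c_[np.cos(nom+q[3]),np.sin(nom+q[3])]-X).ravel()
    r=least_squares(f,[.54,0,.08,0]); print(n,r.x[:3].round(4),"peg mod",round(35.3+np.degrees(r.x[3]),2),"res mm",np.round(np.abs(r.fun).max()*1e3,1))
```

```text
w3 [ 0.54   -0.0016  0.0794] peg mod 34.09 res mm 3.3
w5 [ 0.5395 -0.002   0.079 ] peg mod 32.77 res mm 1.6
```

```bash
python3 -m crank '[{"linear":[-0.05,0.52,0],"rot":[0,0.14,1],"hand":0},{"linear":[-0.05,0.52,0],"rot":[0,0,1],"hand":0},{"linear":[-0.05,0.52,0],"rot":[0,0,1],"hand":0},{"linear":[-0.05,0.52,0],"rot":[0,0,1],"hand":0},{"linear":[-0.05,0.52,0],"rot":[0,0,1],"hand":0},{"linear":[-0.05,0.52,0],"rot":[0,0,1],"hand":0},{"linear":[-0.05,0.52,0],"rot":[0,0,1],"hand":0},{"linear":[-0.05,0.52,0],"rot":[0,0,1],"hand":0},{"linear":[-0.05,0.52,0],"rot":[0,0,1],"hand":0},{"linear":[-0.05,0.52,0],"rot":[0,0,1],"hand":0},{"linear":[0,0,0],"rot":[0,0,0],"hand":0}]'
python3 - <<'E'
from h import *
from plant import eyes
o=st()
s=eyes.snapshot("wrist"); np.savez("w6.npz",**s,pos=o["tool_pos"],R=toolR(o)); cv2.imwrite("pics/w6.png",np.clip(s["image"]*1.5,0,255).astype(np.uint8)[:,:,::-1])
E
```

```text
clock: 16.27
tool_pos: [0.5109, 0.175, 0.2261]
orientation: [5.4, 89.8, 57.4]
force: [0.3, -0.5, 0.3]
opening: 0.0004
t 16.27 tcp [0.5109 0.175  0.2261] F [ 0.33 -0.45  0.27] open 0.0004
x [ 0.002  0.002 -1.   ] y ang 142.0 z ang 52.0 q [ 39.7   7.8 -16.5  -0.1 -65.6 -77.7]
```

View pics/w6.png

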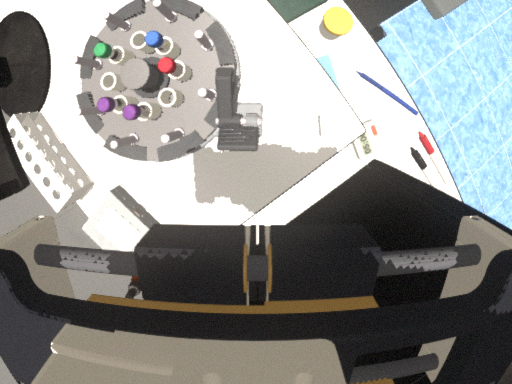

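Run:
```python
from h import *
w=load("w6")
a=cv2.resize(w["image"][0:165,70:275],(800,644),interpolation=cv2.INTER_CUBIC)[:644]
a=cv2.resize(a,(745,600)); cv2.imwrite("pics/w6z.png",np.clip(a*2.2,0,255).astype(np.uint8)[:,:,::-1]); print(745/205,600/165)
```

```text
3.6341463414634148 3.6363636363636362
```

View pics/w6z.png

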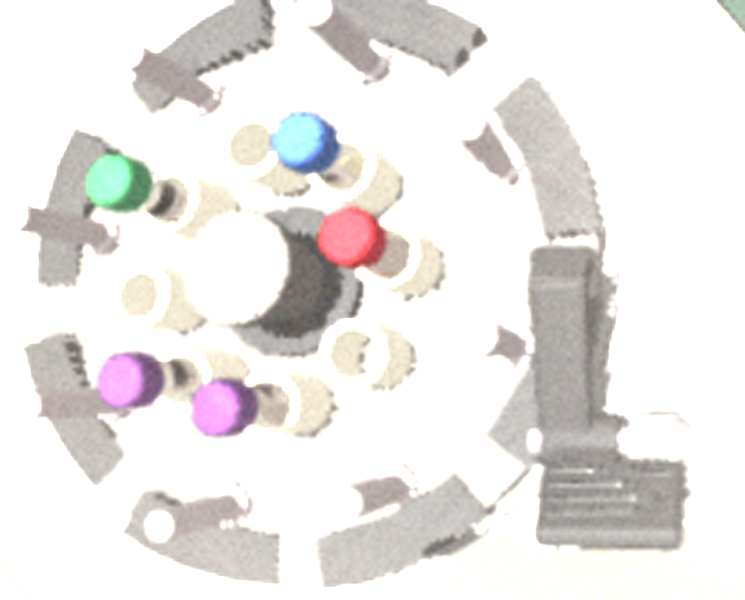

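Run:
```python
from h import *
w=load("w6"); c=np.array([.540,.001]); y=np.radians(51.3); R=np.array([[np.cos(y),-np.sin(y)],[np.sin(y),np.cos(y)]])
for p in [(540,546),(685,546),(535,250),(590,250)]:
  for z in (.07,.08,.09): print(p,z,(R.T@(wplane(w,p[0]/3.635+69.6,p[1]/3.636-.4,z)[:2]-c)*1e3).round(1))
```

```text
(540, 546) 0.07 [85.4 88.5]
(540, 546) 0.08 [84.  89.8]
(540, 546) 0.09 [82.6 91.1]
(685, 546) 0.07 [ 85.2 131.2]
(685, 546) 0.08 [ 83.8 131.1]
(685, 546) 0.09 [ 82.4 131.1]
(535, 250) 0.07 [-1.8 87. ]
(535, 250) 0.08 [-0.5 88.4]
(535, 250) 0.09 [ 0.9 89.7]
(590, 250) 0.07 [ -1.5 102.9]
(590, 250) 0.08 [ -0.2 103.8]
(590, 250) 0.09 [  1.2 104.6]
```

```bash
python3 -m crank '[{"linear":[0.1,-0.1,-0.4],"rot":[0,0,0],"hand":0},{"linear":[0,0,-0.45],"rot":[0,0,0],"hand":0},{"linear":[0,0,-0.45],"rot":[0,0,0],"hand":0},{"linear":[0,0,-0.4],"rot":[0,0,0],"hand":0},{"linear":[0,0,0],"rot":[0,0,0],"hand":0}]'
cat >> h.py <<'E'
def car(o):
    y=np.radians(51.3); R=np.array([[np.cos(y),-np.sin(y)],[np.sin(y),np.cos(y)]])
    p=R.T@(np.array(o["tool_pos"][:2])-[.540,.001])*1e3; f=R.T@np.array(o["force"][:2]); print("car",p.round(1),"f",f.round(2))
E
python3 -c "
from h import *
car(st())"
```

```text
clock: 16.95
tool_pos: [0.516, 0.1642, 0.1235]
orientation: [-5.5, 89.7, 45.8]
force: [-0.2, -0.2, 0.2]
opening: 0.0002
t 16.95 tcp [0.516  0.1642 0.1235] F [-0.18 -0.21  0.19] open 0.0002
x [ 0.003  0.004 -1.   ] y ang 141.3 z ang 51.3 q [ 38.4  13.2 -24.4  -0.  -52.1 -77. ]
car [112.4 120.8] f [-0.28  0.  ]
```

```bash
python3 -m crank '[{"linear":[0,0,-0.35],"rot":[0,0,0],"hand":0},{"linear":[0,0,-0.35],"rot":[0,0,0],"hand":0},{"linear":[0,0,-0.15],"rot":[0,0,0],"hand":0},{"linear":[0,0,0],"rot":[0,0,0],"hand":0}]'
python3 -c "
from h import *
car(st())"
```

```text
clock: 17.45
tool_pos: [0.5185, 0.1638, 0.0765]
orientation: [-16.7, 89.4, 34.4]
force: [-0.2, -0.8, -0.2]
opening: 0.0004
t 17.45 tcp [0.5185 0.1638 0.0765] F [-0.24 -0.83 -0.21] open 0.0004
x [ 0.009  0.006 -1.   ] y ang 141.1 z ang 51.1 q [ 38.2  16.4 -27.5   0.1 -45.5 -77.2]
car [113.6 118.6] f [-0.8  -0.33]
```

```bash
python3 -m crank '[{"linear":[-0.034,-0.043,-0.03],"rot":[-0.08,0.1,0],"hand":0},{"linear":[-0.034,-0.043,-0.03],"rot":[0,0,0],"hand":0},{"linear":[-0.034,-0.043,0],"rot":[0,0,0],"hand":0},{"linear":[-0.034,-0.043,0],"rot":[0,0,0],"hand":0},{"linear":[-0.022,-0.028,0],"rot":[0,0,0],"hand":0}]'
python3 -c "
from h import *
car(st())"
python3 -m crank '[{"linear":[-0.022,-0.028,0],"rot":[0,0,0],"hand":0},{"linear":[-0.022,-0.028,0],"rot":[0,0,0],"hand":0},{"linear":[-0.022,-0.028,0],"rot":[0,0,0],"hand":0},{"linear":[-0.022,-0.028,0],"rot":[0,0,0],"hand":0}]'
python3 -c "
from h import *
car(st())"
```

```text
clock: 18.08
tool_pos: [0.5096, 0.1517, 0.0753]
orientation: [-37.1, 89.8, 14.0]
force: [-0.0, 0.3, 0.5]
opening: 0.0004
t 18.07 tcp [0.5096 0.1517 0.0753] F [-0.01  0.32  0.45] open 0.0004
x [ 0.003  0.001 -1.   ] y ang 141.1 z ang 51.1 q [ 37.8  15.8 -28.7   0.1 -45.4 -76.7]
car [ 98.6 118. ] f [0.24 0.21]
clock: 18.58
tool_pos: [0.507, 0.1474, 0.0771]
orientation: [-21.8, 89.4, 29.4]
force: [0.9, 2.9, 3.2]
opening: 0.0002
t 18.57 tcp [0.507  0.1474 0.0771] F [0.87 2.91 3.15] open 0.0002
x [ 0.009  0.005 -1.   ] y ang 141.2 z ang 51.2 q [ 37.6  15.1 -29.4   0.1 -44.9 -76.5]
car [ 93.6 117.3] f [2.81 1.14]
```

```bash
python3 -m crank '[{"linear":[-0.028,-0.035,-0.01],"rot":[0,0.1,0],"hand":0},{"linear":[-0.028,-0.035,-0.01],"rot":[0,0,0],"hand":0}]'
python3 -c "
from h import *
car(st())"
python3 -m crank '[{"linear":[-0.028,-0.035,-0.01],"rot":[0,0,0],"hand":0},{"linear":[-0.028,-0.035,-0.01],"rot":[0,0,0],"hand":0}]'
python3 -c "
from h import *
car(st())"
```

```text
clock: 18.82
tool_pos: [0.5037, 0.143, 0.0761]
orientation: [33.8, 89.7, 85.0]
force: [1.2, 1.1, 1.4]
opening: 0.0004
t 18.82 tcp [0.5037 0.143  0.0761] F [1.2  1.11 1.35] open 0.0004
x [ 0.     0.005 -1.   ] y ang 141.2 z ang 51.2 q [ 37.2  15.1 -29.4  -0.3 -45.3 -75.7]
car [ 88.1 117.1] f [ 1.62 -0.24]
clock: 19.08
tool_pos: [0.4994, 0.1377, 0.0743]
orientation: [53.0, 89.8, 104.2]
force: [0.1, 2.1, 0.8]
opening: 0.0005
t 19.07 tcp [0.4994 0.1377 0.0743] F [0.05 2.1  0.85] open 0.0005
x [-0.001  0.004 -1.   ] y ang 141.2 z ang 51.2 q [ 37.   14.8 -30.1  -0.3 -45.  -75.6]
car [ 81.3 117.1] f [1.67 1.27]
```

```bash
python3 -m crank '[{"linear":[-0.02,-0.026,0],"rot":[0,0,0],"hand":0},{"linear":[-0.02,-0.026,0],"rot":[0,0,0],"hand":0}]'
python3 -m crank '[{"linear":[-0.02,-0.026,0],"rot":[0,0,0],"hand":0},{"linear":[-0.02,-0.026,0],"rot":[0,0,0],"hand":0}]'
python3 -c "
from h import *
car(st())"
```

```text
clock: 19.32
tool_pos: [0.496, 0.1337, 0.0738]
orientation: [76.9, 89.8, 128.0]
force: [1.1, 1.0, 0.5]
opening: 0.0006
clock: 19.58
tool_pos: [0.4934, 0.1303, 0.0737]
orientation: [78.9, 89.8, 130.1]
force: [2.4, 5.6, 0.7]
opening: 0.0005
t 19.57 tcp [0.4934 0.1303 0.0737] F [2.37 5.64 0.69] open 0.0005
x [-0.003  0.003 -1.   ] y ang 141.1 z ang 51.1 q [ 36.7  14.3 -31.   -0.3 -44.8 -75.3]
car [ 71.8 117.2] f [5.88 1.68]
```

```bash
python3 -m crank '[{"linear":[-0.02,-0.026,0],"rot":[0,0,0],"hand":0}]'
python3 -c "
from h import *
car(st())"
python3 -m crank '[{"linear":[-0.02,-0.026,0],"rot":[0,0,0],"hand":0}]'
python3 -c "
from h import *
car(st())"
```

```text
clock: 19.7
tool_pos: [0.4933, 0.1301, 0.0739]
orientation: [39.6, 89.7, 90.7]
force: [4.6, 9.1, -5.5]
opening: 0.0001
t 19.7 tcp [0.4933 0.1301 0.0739] F [ 4.63  9.08 -5.48] open 0.0001
x [-0.     0.006 -1.   ] y ang 141.1 z ang 51.1 q [ 36.6  14.1 -31.1  -0.4 -44.5 -75.2]
car [ 71.5 117.1] f [9.98 2.06]
clock: 19.82
tool_pos: [0.4934, 0.1301, 0.074]
orientation: [21.1, 89.5, 72.3]
force: [4.9, 7.6, -4.8]
opening: 0.0002
t 19.82 tcp [0.4934 0.1301 0.074 ] F [ 4.89  7.62 -4.83] open 0.0002
x [ 0.003  0.008 -1.   ] y ang 141.1 z ang 51.1 q [ 36.6  14.  -31.3  -0.4 -44.3 -75.2]
car [ 71.6 117.1] f [9.   0.95]
```

```bash
python3 -m crank '[{"linear":[0.06,0.078,0],"rot":[0,0,0],"hand":0},{"linear":[0.12,0.156,0],"rot":[0,0,0],"hand":0},{"linear":[0.1,0.13,0.4],"rot":[0,0,0],"hand":0},{"linear":[0.1,0.1,0.7],"rot":[0,0,0],"hand":0},{"linear":[0.1,0.1,0.8],"rot":[0,0,0],"hand":0},{"linear":[0,0.1,0.6],"rot":[0,0,0],"hand":0},{"linear":[0,0,0],"rot":[0,0,0],"hand":0}]'
python3 - <<'E'
from h import *
from plant import eyes
o=st();car(o)
s=eyes.snapshot("wrist"); np.savez("w7.npz",**s,pos=o["tool_pos"],R=toolR(o)); w=s
a=cv2.resize(w["image"][0:165,70:275],(745,600),interpolation=cv2.INTER_CUBIC); cv2.imwrite("pics/w7z.png",np.clip(a*2.,0,255).astype(np.uint8)[:,:,::-1])
cv2.imwrite("pics/w7.png",s["image"][:,:,::-1])
E
```

```text
clock: 20.7
tool_pos: [0.521, 0.1698, 0.2264]
orientation: [124.0, 89.6, 175.1]
force: [0.7, -0.3, -0.5]
opening: 0.0005
t 20.7 tcp [0.521  0.1698 0.2264] F [ 0.7  -0.25 -0.54] open 0.0005
x [-0.006  0.001 -1.   ] y ang 141.1 z ang 51.1 q [ 38.4   8.8 -15.1  -0.3 -66.3 -77.1]
car [119.8 120.4] f [ 0.24 -0.7 ]
```

View pics/w7z.png

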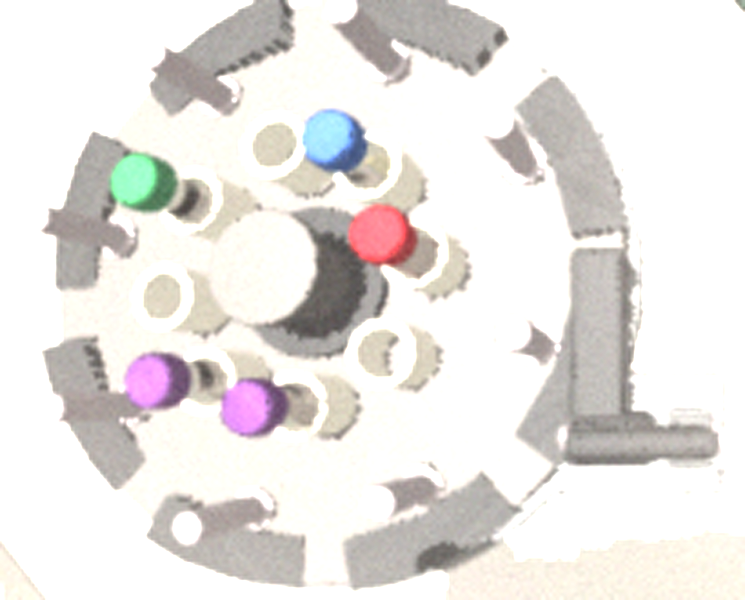

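View pics/w7.png

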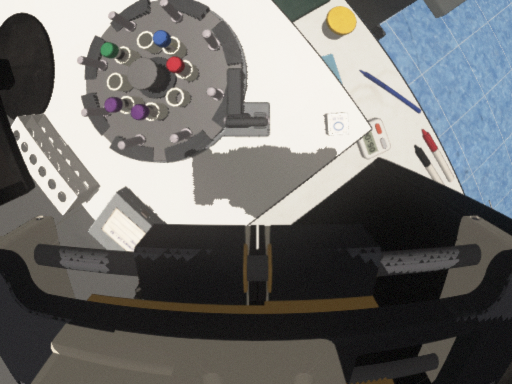

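Run:
```python
from h import *
w=load("w7"); c=np.array([.540,.001]); y=np.radians(51.3); R=np.array([[np.cos(y),-np.sin(y)],[np.sin(y),np.cos(y)]])
for nm,p,z in [("tab edge -x",(640,427),.096),("tab edge +x",(640,460),.096),("end",(570,443),.096),("end",(715,443),.096),("nose end",(598,250),.0545),("tooth end",(598,237),.040)]:
  print(nm,(R.T@(wplane(w,p[0]/3.635+69.6,p[1]/3.636-.4,z)[:2]-c)*1e3).round(1))
w1=load("w1")
for p in [(385,435),(650,318),(520,375),(245,75),(160,110)]:
  u,v=np.array(p)/8+[239.6,59.6]; print("before",p,(R.T@(wplane(w1,u,v,.096 if p[1]>200 else .0545)[:2]-c)*1e3).round(1))
L=[(340,8),(505,135),(525,335),(380,503),(187,527),(70,405),(55,222),(165,62)]
X=np.array([wplane(w,p[0]/3.635+69.6,p[1]/3.636-.4,.086)[:2] for p in L])
A=np.c_[2*X,np.ones(8)]; q=np.linalg.lstsq(A,(X**2).sum(1),rcond=None)[0][:2]
for cc in (q,c):
    d=X-cc; a=np.degrees(np.arctan2(d[:,1],d[:,0])); print(cc.round(4),np.hypot(*d.T).round(4),(a%45).round(1),(a%45).mean())
s=None
```

```text
tab edge -x [ 50.9 109.3]
tab edge +x [ 59.8 109.3]
end [54.9 90.6]
end [ 55.3 129.2]
nose end [-3.  95.6]
tooth end [-9.4 94.5]
before (385, 435) [53.1 90.2]
before (650, 318) [ 55.6 128. ]
before (520, 375) [ 54.4 109.3]
before (245, 75) [1.000e-01 1.008e+02]
before (160, 110) [-1.2 87.6]
[0.5378 0.0031] [0.0801 0.0765 0.0785 0.0771 0.0803 0.0771 0.0773 0.0778] [36.9 31.9 33.1 30.7 29.5 32.8 33.4 33.7] 32.743253352318234
[0.54  0.001] [0.0806 0.0792 0.0814 0.0787 0.0795 0.0745 0.0744 0.0762] [34.7 30.8 33.5 32.6 31.6 34.  32.9 31.8] 32.74862530861662
```

```bash
python3 -c "
from plant import ticket; print(ticket.close_job())"
```

```text
the job is handed in; nothing more can be done
None
```

The carousel is one notch back with the pawl down in that notch. I handed the job in at about 21 s on the robot's clock. The hand-in reports no verdict, so what follows is from my own measurements.

**What I did, with the gripper shut:**
- I pushed the pawl's tab towards the carousel's +x until the pawl stood up by about 0.6 rad. It stayed up.
- I pushed one peg clockwise by about 46°.
- I pushed the tab back from its other side until the pawl stopped against its seat. The highest force I read on it was about 10 to 12 N, below the 25 N limit.
- I then moved the fingertips clear, to z = 0.23 m.

**Last checks (wrist picture and force readings):**
- **Pawl:** the tab lies at x = 51 to 60 mm in the carousel's frame, against 51 to 59 mm for a pawl that is fully down. That puts the pawl joint at about 0.
- **Wheel:** about -0.72 rad from the peg angles, inside the -0.785 to -0.66 that holds the nose. The gap between nose and next tooth agrees, at about 6 mm.
- **Contact:** the force on the tool was about zero when I handed in. I planned the moves clear of the tubes and the things standing round, and saw no sign of touching any, but I did not measure their positions again.

**Small disagreements:**
- The finger stopped about 3 mm before the point calculated for pawl angle 0. I put this down to calibration or finger width, since the picture shows the tab upright.
- The fitted wheel centre differed by 2 to 5 mm between the cameras, and single peg angles scattered by about 2 to 4°. I used their average.

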